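Load a jig plate from the magazine into the assembly cradle

ROBOT

A 6-joint arm with a two-finger parallel gripper is mounted at the origin on the work surface. World frame = base frame: x ahead of the robot, y to its left, z up, the work surface at z = 0. Lengths are in m, angles in rad, forces in N, time in s.
With the tool pointing down it reaches from about 0.25 to 0.8 m from the base axis. Payload 3.9 kg.
Tool frame: the origin (TCP) lies on the centre line of the jaws, within the pads' length; the fingertips stand 8 mm ahead of it and the grasp point (between the pads) lies 11 mm behind it; z points along the fingers, y is the direction in which the jaws open and shut (so a half turn about z gives the same grasp; the last joint's range is limited). The gripper opens to 85 mm and grips with 20 to 120 N. Pads are 22 mm wide; open, the fingers measure 114 mm over their backs; the gripper's body (76 mm by 85 mm) begins 54 mm behind the grasp point. The pads swing forward as they close: fully open they stand 13 mm farther back than shut.
Start: joints at [1.187, 0.26, -0.138, 1.173, 0, 1.571], TCP at [0.197, 0.487, 0.239] pointing down, gripper open.
Joint ranges: [-2.78, 2.78], [-0.83, 1.72], [-1.28, 1.37], [-1.9, 2.12], [-1.57, 1.48], [-3.14, 3.14]. Speed limits (rad/s): [2.57, 2.57, 3.14, 3.14, 3.14, 3.14].

INTERFACE

Orientations are given as a unit quaternion [w, x, y, z].
In Python, from bench import r, camera, camera_info gives the robot as it stands. The module is installed in compiled form; this text tells all that it offers. Calls block until the motion is done:
- r.reach(position, orientation): joint-space move of the TCP to a pose.
- r.line_to(position, speed=0.15, attitude=None): straight line of the TCP; attitude=None keeps the orientation; speed is the mean speed in m/s.
- r.goto_joints(angles): joint-space move.
- r.command_gripper(opening, grasp_force=None): finger opening in m; grasp_force is the grip in N (None keeps the last); returns when the fingers have stopped.
- r.pause(seconds).
- r.ik(position, orientation): joint angles nearest the present ones, or None.
- camera(name): name is "scene" or "top" or "wrist"; returns the picture (400x640x3 uint8, red, green, blue); there is no depth.
- camera_info(name): a dict with "vertical_fov" (degrees; the focal length in pixels is half the picture's height over the tangent of half this angle, whatever the lens; pixels are square), "cx", "cy" (the principal point, pixels), "extrinsics" (4x4, takes a point from camera to world coordinates); the wrist camera has in their place "hand_eye" (4x4, takes a point from camera to tool coordinates, whose origin is the TCP and whose axes are the flange's). Camera axes: x right, y up, looking along -z (the intrinsics and any distortion apply to the point x, -y, -z); pixel columns grow to the right and rows downward; lengths in m; the calibration is good to about 2 mm. A picture is of the moment at which its call begins: read the wrist's pose just before it. camera_info takes no time and is no camera call.
A pose or a line that the arm cannot do raises r.MotionError and nothing moves.
- r.job_done(): hands the job in, once; it reports no verdict.
Readings, each from a call of its own:
- r.get_t(): time.
- r.get_qpos(): joint angles.
- r.get_joint_vel(): joint speeds.
- r.get_effort(): joint torques, N m.
- r.get_position(): TCP position.
- r.get_orientation(): TCP orientation.
- r.get_wrist_force(): force on the tool from outside, world axes, zero at the start.
- r.get_moment(): the same for the moment, N m.
- r.get_grip_width(): finger opening in m.
Only numpy, scipy, OpenCV 4.12 (cv2) and the standard library are available. Lean on these libraries where they do the work, as an engineer would, in place of code of your own. Each camera call takes 0.05 s, during which the arm holds its last target.

TASK

Take the top jig plate from the sloping magazine: it has to be slid part of the way out over the low lip at the magazine's open end before it can be picked up, pressing on the stack only lightly, and the other plates must stay in the magazine. Lay it, without dropping it, on the sloping bed of the assembly cradle, flat on the bed and pushed gently fully home against both the lower ledge and the end stop, and let go. Leave the bowl of washers, the screwdriver and the loose white discs where they are.

Things in the scene. Friction and masses are not known exactly. Their poses are not given: they have to be found in the camera images.
- channel: Sloping aluminium channel of the plate magazine (fixed, tilted 30 degrees). Origin: centre of its floor; x up the slope, y level along it to its open end, z squarely out of the floor. Inside 62 wide (x), y -72 to 72 mm. Side guides and the back end (-y) are 5 mm thick, 46 mm high: 6 mm above the top plate's face, no room for fingers beside the plates.
- lip (a point): Middle of the top edge of the low lip that closes the channel's open end: 4 mm thick, 27.5 mm above the floor, 2.5 mm below the underside of the top plate, so only that plate slides out over it. Axes of the channel; guides end flush with it (y = 76 mm), beyond it is free air. A plate drawn out over 70 mm tips off.
- plate_a_mid (a point): Top jig plate: loose black laminate plate, 60 (x) by 140 (y) by 10 mm (z), about 0.12 kg, two rows of flush steel bushings. The point is its centre, 35 mm above the channel floor at the start; axes as the channel's. Plates rest on the lower guide and slide easily on each other and on the metal (friction about 0.25): a fingertip pressed on the face with 4 to 10 N drags this one along.
- plate_b_mid (a point): Second plate, stays in the magazine: same plate, 60 x 140 x 10 mm; the point is its centre, axes as the top plate; its centre lies 25 mm above the channel floor.
- plate_c_mid (a point): Third plate, stays in the magazine: same plate, 60 x 140 x 10 mm; the point is its centre, axes as the top plate; 15 mm above the floor.
- plate_d_mid (a point): Lowest plate, stays in the magazine: same plate, 60 x 140 x 10 mm; the point is its centre, axes as the top plate; 5 mm above the floor.
- bed: Sloping aluminium bed of the assembly cradle (fixed, tilted 35 degrees). x up the slope, y level along it, z squarely out. Origin: on the bed, below the middle of a plate that is home (its centre is then at 0, 0, 5 mm, its length along y). Bed: x -26 to 26, y -70 to 20 mm; the plate's +y end overhangs it by 50 mm, with free air for fingers beside and below.
- ledge (a point): Lower ledge of the bed: middle of the top edge of its stop face (at x = -30 mm of the bed), 8 mm above the bed, y from -68 to 10 mm, 6 mm thick. The plate's long lower edge rests on it.
- end_stop (a point): End stop of the bed: middle of the top edge of its stop face (at y = -70 mm of the bed), 14 mm above the bed, 44 mm wide, 8 mm thick. The plate's short end goes against it.
- bowl: Bystander: open stainless bowl of washers, 156 mm across, 46 mm high, 0.7 kg; origin: centre of its underside.
- driver: Bystander: grey electric screwdriver lying in its rest, about 60 x 210 x 70 mm, along y; origin: centre of the rest's underside.
- disc_a: Bystander: loose white plastic disc with a slot, 44 mm across, 7 mm thick; origin: centre of its underside.
- disc_b: Bystander: another such loose white disc; origin: centre of its underside.
Things that resemble listed ones, but are neither listed nor needed, are in the scene too. Leave any pink or yellow look-alike of the part that bears plate_a_mid alone.

How it is judged:
By the outcome, as a careful person would: the job done as asked, in the order asked, and still so for the second after the job is handed in, with the robot touching nothing.
It also fails if it takes over 58 s, if anything falls off the work surface, if the arm or the gripper's body presses on something with over 40 N, if the wrist force passes 120 N, or if a joint passes its speed limit or range.

## Working session

There is one attempt and no reset: what is moved stays moved. The work goes in short steps, each a Python script; the robot and the scene stay as the last script left them, time stands still between calls to the robot, and variables do not carry over. Pictures are saved under pics/ and viewed, and the job is handed in when it is done.

```bash
mkdir -p pics
python3 - <<'E'
from bench import r,camera,camera_info
import cv2,numpy as np
for n in ["scene","top","wrist"]:
    im=camera(n); cv2.imwrite(f"pics/{n}0.png",im[:,:,::-1])
    print(n,camera_info(n))
print(r.get_t(),r.get_position(),r.get_orientation(),r.get_wrist_force())
E
```

```text
scene {'vertical_fov': 48.31114759398717, 'cx': 321.1951692305585, 'cy': 202.6013463540177, 'extrinsics': array([[-9.36182622e-03, -7.82888193e-01,  6.22091981e-01,
         1.19233141e+00],
       [ 9.99877423e-01,  4.78736397e-04,  1.56495760e-02,
         1.22783318e-01],
       [-1.25496864e-02,  6.22162236e-01,  7.82787748e-01,
         9.82839413e-01],
       [ 0.00000000e+00,  0.00000000e+00,  0.00000000e+00,
         1.00000000e+00]])}
top {'vertical_fov': 43.5081352837524, 'cx': 316.0736624018267, 'cy': 190.25044655639323, 'extrinsics': array([[-0.02548782,  0.99523277, -0.09413876,  0.38818019],
       [-0.99931159, -0.02790474, -0.02444729,  0.07608329],
       [-0.02695767,  0.09345085,  0.99525887,  1.31873708],
       [ 0.        ,  0.        ,  0.        ,  1.        ]])}
wrist {'vertical_fov': 62.870971137080325, 'cx': 327.1789886584555, 'cy': 201.01748825541097, 'hand_eye': array([[ 1.04598073e-03,  9.54144864e-01,  2.99343421e-01,
         7.59731442e-02],
       [ 9.99999448e-01, -9.68792826e-04, -4.06260646e-04,
         4.00892624e-04],
       [-9.76297499e-05,  2.99343681e-01, -9.54145351e-01,
        -1.35014070e-01],
       [ 0.00000000e+00,  0.00000000e+00,  0.00000000e+00,
         1.00000000e+00]])}
0.15 [0.19638513 0.48631869 0.23863498] [-1.58879542e-04  1.90715670e-01  9.81645010e-01 -7.63324384e-04] [-0.18040143 -0.10479355 -0.4544341 ]
```

View pics/scene0.png

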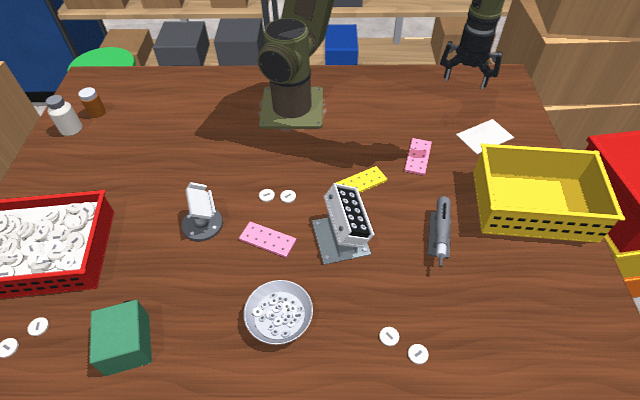

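View pics/top0.png

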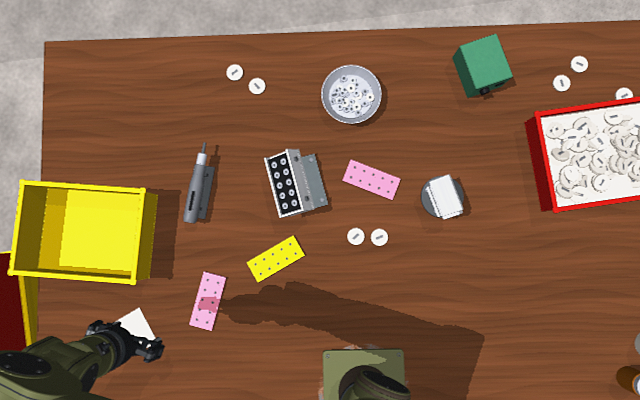

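View pics/wrist0.png

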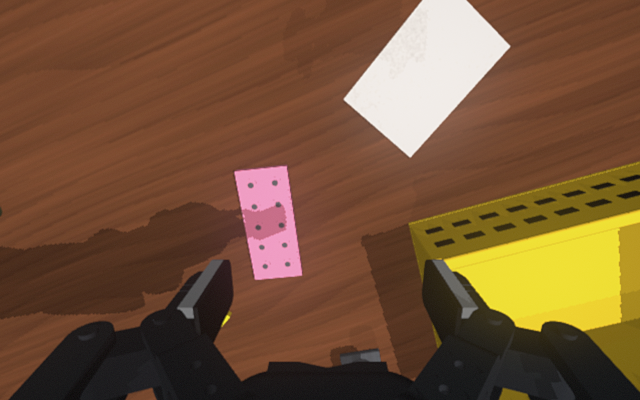

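```bash
cat > h.py <<'E'
from bench import r,camera,camera_info
import cv2,numpy as np
from scipy.spatial.transform import Rotation as R
def quat(M): 
    q=R.from_matrix(M).as_quat(); return [q[3],q[0],q[1],q[2]]
def mat(q): return R.from_quat([q[1],q[2],q[3],q[0]]).as_matrix()
def K(n):
    i=camera_info(n); f=200/np.tan(np.radians(i['vertical_fov'])/2)
    return f,i['cx'],i['cy']
def ext(n,pos=None,q=None):
    i=camera_info(n)
    if n!='wrist': return i['extrinsics']
    T=np.eye(4);T[:3,:3]=mat(q);T[:3,3]=pos
    return T@i['hand_eye']
def proj(n,P,E):
    f,cx,cy=K(n); P=np.atleast_2d(P); c=(P-E[:3,3])@E[:3,:3]
    return np.c_[cx+f*c[:,0]/-c[:,2], cy-f*c[:,1]/-c[:,2]]
def ray(n,uv,E):
    f,cx,cy=K(n); d=np.array([(uv[0]-cx)/f,-(uv[1]-cy)/f,-1]); return E[:3,3],E[:3,:3]@d
def onz(n,uv,z,E):
    o,d=ray(n,uv,E); return o+d*(z-o[2])/d[2]
E
python3 - <<'E'
from h import *
for uv in [(285,185),(443,197),(300,182)]: print(onz('top',uv,0.08,ext('top')))
s=cv2.imread('pics/scene0.png');t=cv2.imread('pics/top0.png')
c=np.hstack([cv2.resize(s[170:270,300:390],None,fx=4,fy=4,interpolation=cv2.INTER_CUBIC),cv2.resize(s[170:270,160:250],None,fx=4,fy=4,interpolation=cv2.INTER_CUBIC)])
cv2.imwrite('pics/c1.png',c)
c=np.hstack([cv2.resize(t[140:230,250:340],None,fx=4,fy=4,interpolation=cv2.INTER_CUBIC),cv2.resize(t[150:240,400:490],None,fx=4,fy=4,interpolation=cv2.INTER_CUBIC)])
cv2.imwrite('pics/c2.png',c)
E
```

```text
[0.52064475 0.18354617 0.08      ]
[ 0.47988879 -0.20571257  0.08      ]
[0.5270924  0.14599685 0.08      ]
```

View pics/c1.png

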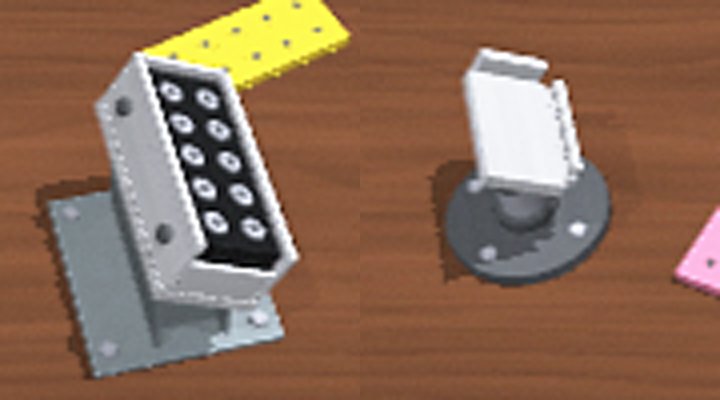

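View pics/c2.png

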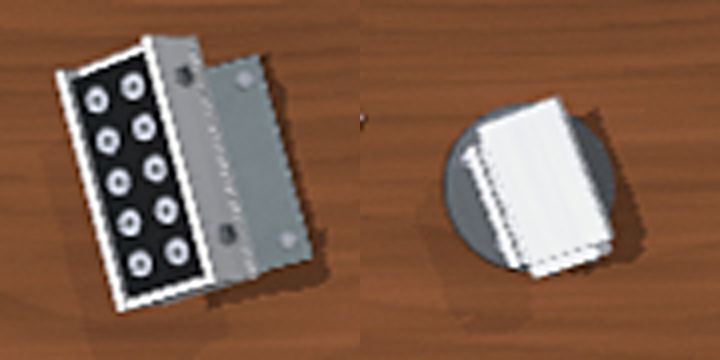

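```bash
cat >> h.py <<'E'
def snap(tag):
    r.pause(0.2)
    p=r.get_position();q=r.get_orientation();im=camera('wrist')
    cv2.imwrite(f'pics/{tag}.png',im[:,:,::-1]); np.savez(f'pics/{tag}.npz',p=p,q=q)
    return im
def chan(tilt,yaw):  # columns x(up slope) y z ; y=(cos yaw, sin yaw,0)
    y=np.array([np.cos(yaw),np.sin(yaw),0]); h=np.array([np.sin(yaw),-np.cos(yaw),0])
    x=np.cos(tilt)*h+np.sin(tilt)*np.array([0,0,1]); return np.c_[x,y,np.cross(x,y)]
def tool(C,s=-1): # tool z=-cz, y=s*cx, x=s*cy
    return np.c_[s*C[:,1],s*C[:,0],-C[:,2]]
E
python3 - <<'E'
from h import *
print(r.ik([0.47,-0.2,0.28],[0,0,1,0]))
q=quat(tool(chan(np.radians(30),0.25)))
for s in (1,-1): print(s,r.ik([0.62,0.2,0.12],quat(tool(chan(np.radians(30),0.25),s))),r.ik([0.55,-0.18,0.12],quat(tool(chan(np.radians(35),0.4),s))))
r.reach([0.47,0.17,0.28],[0,0,1,0]); snap('wm1')
r.reach([0.43,-0.19,0.28],[0,0,1,0]); snap('wc1'); print(r.get_t())
E
```

```text
[-0.4023211   0.22139807 -0.08406807  1.26533019  0.         -0.4023211 ]
1 [ 0.54361431  0.64937219  0.07110044  1.15808814 -0.49906188 -2.80569539] [-0.031141    0.29274464 -0.62392965  0.36944763 -0.54812541  2.62991781]
-1 [ 0.54361431  0.64937219  0.07110044  1.15808814 -0.49906188  0.33589726] [-0.031141    0.29274464 -0.62392965  0.36944763 -0.54812541 -0.51167485]
3.5583
```

View pics/wm1.png

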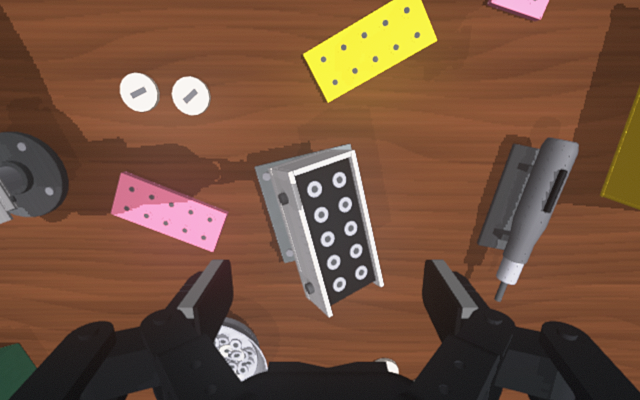

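View pics/wc1.png

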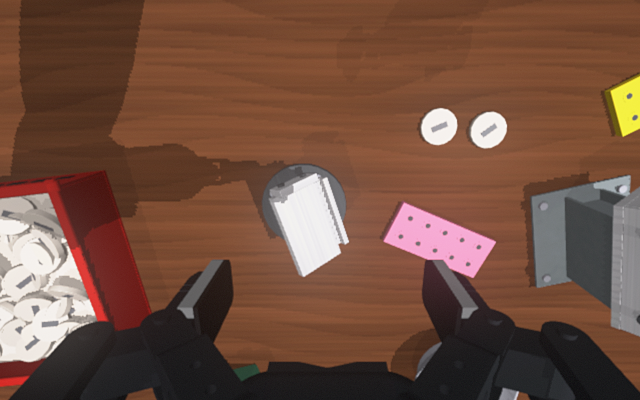

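Run:
```python
from h import *
d=np.load('pics/wm1.npz');E=ext('wrist',d['p'],d['q']); tm=onz('wrist',(336,232),0.10,E); print(tm)
d=np.load('pics/wc1.npz');E=ext('wrist',d['p'],d['q']); tc=onz('wrist',(310,225),0.10,E); print(tc)
for t,tilt,yaw,tag in [(tc,35,.376,'wc2'),(tm,30,.26,'wm2')]:
    M=tool(chan(np.radians(tilt),yaw)); 
    p=t-M@np.array([-.008,0,.15])
    print(p,r.ik(p,quat(M)))
    r.reach(p,quat(M)); snap(tag)
print(r.get_t())
```

```text
[0.52632307 0.18035923 0.1       ]
[ 0.47943522 -0.2064519   0.1       ]
[ 0.44040126 -0.12936349  0.22287281] [ 0.09925545  0.01986924 -0.63737947  0.72451721 -0.58446331 -0.33376786]
[0.49931091 0.25078183 0.22990381] [ 0.7187947   0.48270716  0.0600596   1.39847535 -0.46485531  0.51834216]
6.1417
```

View pics/wm2.png

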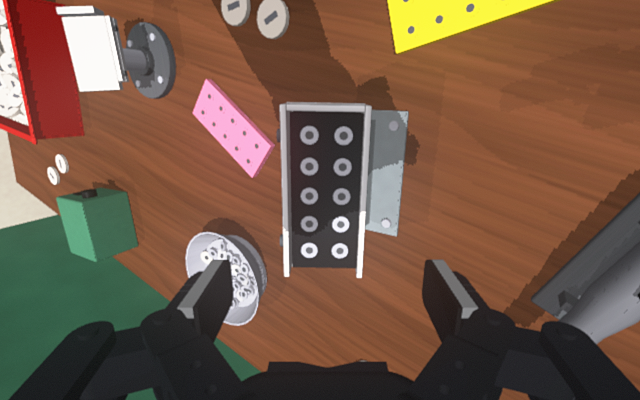

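View pics/wc2.png

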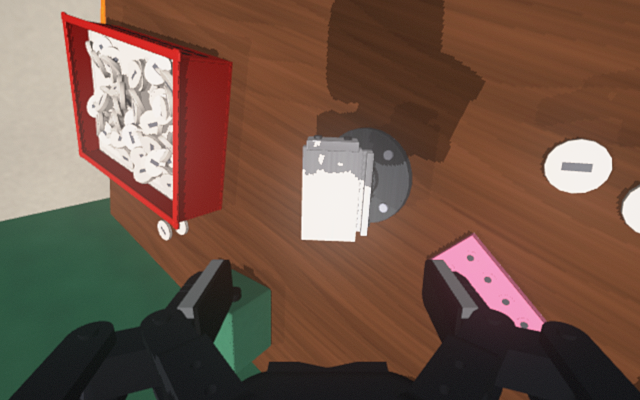

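Run:
```python
import cv2,numpy as np
def crop(f,x0,y0,x1,y1,k,o):
    im=cv2.imread(f'pics/{f}.png')[y0:y1,x0:x1]; im=cv2.resize(im,None,fx=k,fy=k,interpolation=cv2.INTER_NEAREST)
    for x in range((x0+9)//10*10,x1,10): cv2.putText(im,str(x),((x-x0)*k,8),0,.3,(0,255,255),1); cv2.line(im,((x-x0)*k,10),((x-x0)*k,16),(0,255,255),1)
    for y in range((y0+9)//10*10,y1,10): cv2.putText(im,str(y),(0,(y-y0)*k+3),0,.3,(0,255,255),1); cv2.line(im,(22,(y-y0)*k),(28,(y-y0)*k),(0,255,255),1)
    cv2.imwrite(f'pics/{o}.png',im)
crop('wm2',270,95,415,195,5,'z1');crop('wm2',270,195,415,285,5,'z2')
crop('wc2',290,125,400,245,5,'z3')
crop('wm1',245,135,395,245,5,'z4');crop('wm1',245,225,395,325,5,'z5')
crop('wc1',255,155,365,285,4,'z6')
```

```text
(no output)
```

View pics/z1.png

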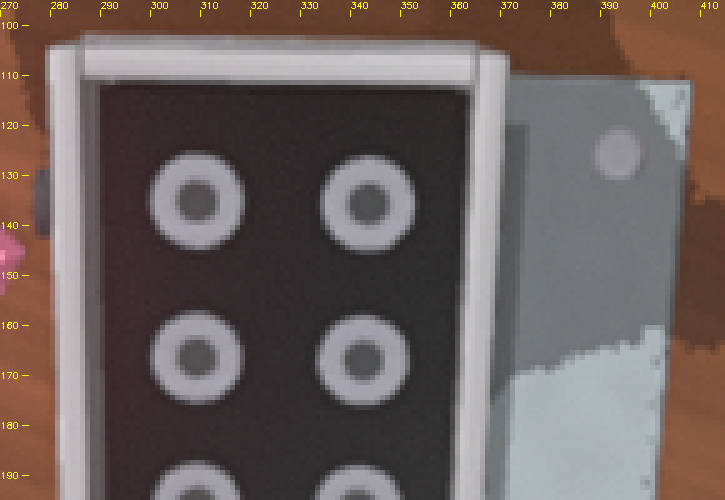

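View pics/z2.png

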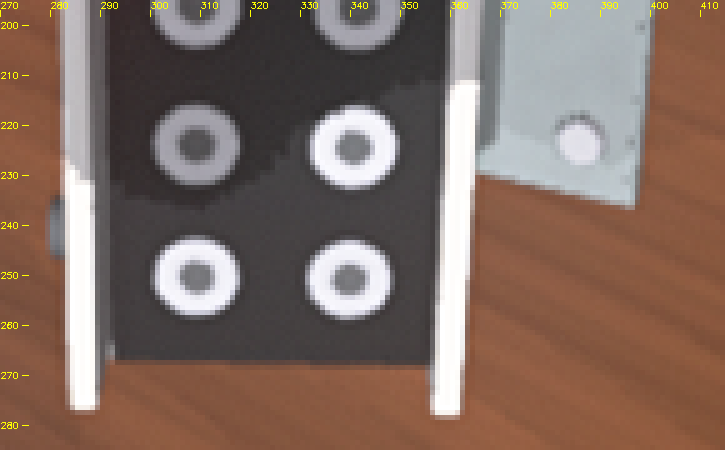

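View pics/z3.png

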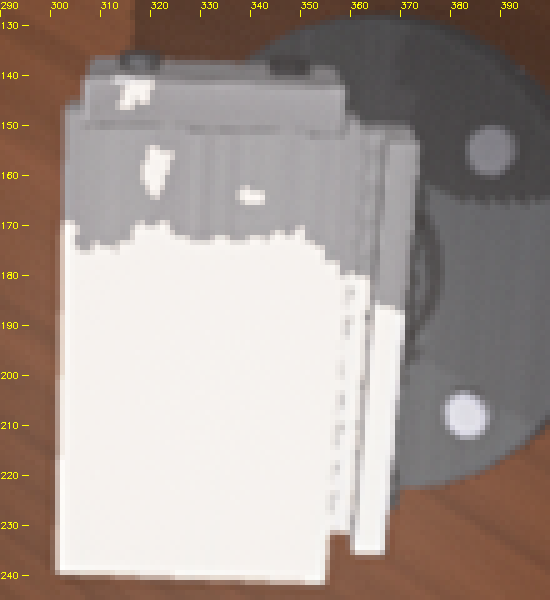

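View pics/z4.png

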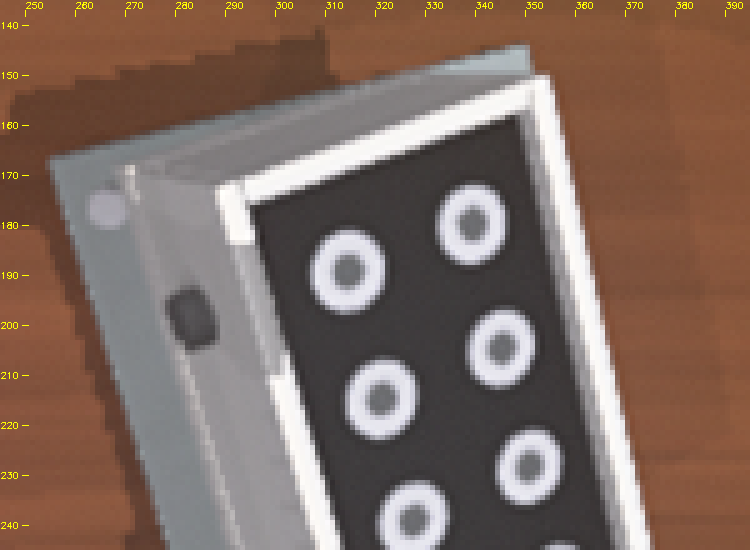

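View pics/z5.png

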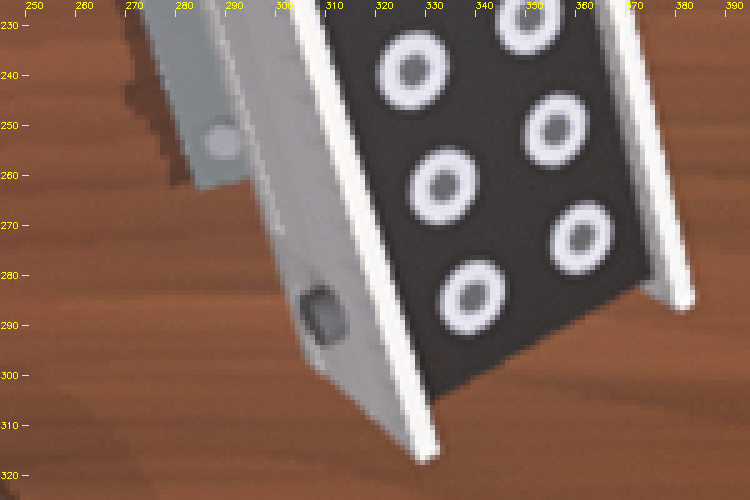

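View pics/z6.png

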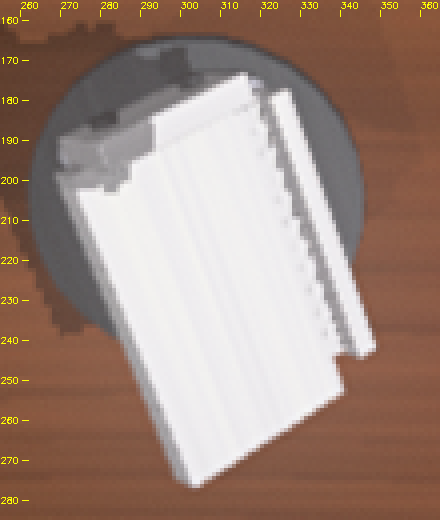

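```bash
cat > fit.py <<'E'
from h import *
from scipy.optimize import least_squares
def load(t): d=np.load(f'pics/{t}.npz'); return ext('wrist',d['p'],d['q'])
B1={'wm2':[[(308.7,134.5),(308.7,165.9),None,(308.7,223.5),(308.7,249.9)],[(342.9,135.3),(341.9,166.5),None,(340.1,223.9),(339.1,250.3)]],
'wm1':[[(313.9,188.7),(320.7,214.3),(327.1,238.7),(333.1,261.9),(338.9,283.9)],[(338.9,179.3),(344.5,203.9),(350.3,227.9),(355.5,250.5),(360.7,272.1)]]}
G={'wm2':[((36,76,46),(283.9,276.5)),((31,76,46),(289.1,276.5)),((-31,76,46),(355.9,277.9)),((-36,76,46),(361.9,277.9))],
'wm1':[((36,76,46),(327,316.3)),((31,76,46),(332.1,315.5)),((-31,76,46),(378.9,285.9)),((-36,76,46),(383.1,285.1)),((-36,-77,46),(354.1,149.7)),((36,-77,46),(287.9,171.5))]}
C={'wc2':[((26,20,0),(300.5,238.9)),((-26,20,0),(354.7,241.1)),((-30,10,8),(359.5,234.9)),((-36,10,8),(366.3,235.5)),((-30,-68,8),(367.1,150.5)),((-36,-68,8),(373.5,150.1)),((22,-70,14),(307.1,140.9)),((-22,-70,14),(358.5,140.9)),((22,-70,0),(306.1,150.1)),((-22,-70,0),(358.5,151.5))],
'wc1':[((26,20,0),(302.5,276.2)),((-26,20,0),(340.25,252.75)),((-30,10,8),(343.25,243.25)),((-36,10,8),(348.5,242)),((-30,-68,8),(322.5,178.25)),((-36,-68,8),(327.5,176.5))]}
def resm(p,views,split=False):
    M=chan(np.radians(30),p[3]); out=[]
    for v in views:
        E=load(v); P=[];u=[]
        for i in range(2):
            for j in range(5):
                if B1[v][i][j] is None: continue
                P.append([(-1 + (1-2*i)*p[4])*1e-3,(p[6]+(j-2)*p[5])*1e-3,.040]);u.append(B1[v][i][j])
        for a,b in G[v]: P.append(np.array(a)*1e-3);u.append(b)
        out.append(proj('wrist',p[:3]+np.array(P)@M.T,E)-np.array(u))
    return np.vstack(out) if split else np.vstack(out).ravel()
def resc(p,views,split=False):
    M=chan(np.radians(35),p[3]); out=[]
    for v in views:
        P=np.array([a for a,b in C[v]])*1e-3; u=np.array([b for a,b in C[v]])
        out.append(proj('wrist',p[:3]+P@M.T,load(v))-u)
    return np.vstack(out) if split else np.vstack(out).ravel()
if __name__=='__main__':
    np.set_printoptions(precision=4,suppress=True)
    for vs in (['wm1'],['wm2'],['wm1','wm2']):
        s=least_squares(resm,[.52,.18,.08,.26,16,26,0],args=(vs,),x_scale=[.1,.1,.1,.1,10,10,10],loss='soft_l1'); print(vs,s.x,np.sqrt(np.mean(s.fun**2)))
    print(resm(s.x,vs,True).round(1).tolist())
    for vs in (['wc1'],['wc2'],['wc1','wc2']):
        c=least_squares(resc,[.48,-.2,.1,.37],args=(vs,),x_scale=.1,loss='soft_l1'); print(vs,c.x,np.sqrt(np.mean(c.fun**2)))
    print(resc(c.x,vs,True).round(1).tolist())
    np.savez('fit.npz',m=s.x,c=c.x)
E
python3 fit.py
```

```text
['wm1'] [ 0.5282  0.162   0.0769  0.2334 14.0939 26.2101 -0.3027] 0.40346834635357304
['wm2'] [ 0.5285  0.1624  0.0778  0.2395 14.0286 26.1367 -1.0053] 0.1464276956996164
['wm1', 'wm2'] [ 0.5285  0.1621  0.0773  0.2364 14.0593 26.1869 -0.7618] 0.3789911971076983
[[-0.0, -0.1], [-0.2, -0.1], [-0.2, -0.1], [-0.2, -0.1], [-0.2, 0.1], [-0.2, -0.1], [0.0, 0.2], [-0.2, -0.1], [-0.1, 0.0], [-0.2, 0.1], [1.3, 0.7], [0.3, -0.9], [0.9, 1.1], [0.3, -0.1], [0.3, -0.2], [-0.2, 0.8], [0.2, 0.1], [0.2, 0.1], [0.0, -0.0], [0.0, -0.0], [0.2, 0.0], [0.1, 0.1], [0.0, 0.1], [0.1, 0.1], [-0.4, -0.3], [-0.2, -0.3], [-0.1, -0.5], [-0.7, -0.4]]
['wc1'] [ 0.5075 -0.2011  0.0956  0.3091] 0.4786064199971591
['wc2'] [ 0.504  -0.1983  0.1001  0.3218] 2.9799986776014555
['wc1', 'wc2'] [ 0.5075 -0.2007  0.0951  0.3156] 2.6274431918179095
[[0.4, -0.3], [0.2, -0.9], [1.4, 0.5], [0.3, -0.8], [0.1, 0.0], [-0.4, -0.4], [0.2, -0.8], [-0.7, -0.7], [0.2, -0.1], [-0.3, -0.5], [-0.3, 2.1], [0.3, 2.9], [-1.0, 7.9], [-0.1, 10.3], [1.0, -4.2], [-1.5, -3.3]]
```

```bash
sed -i 's/((22,-70,14),(307.1,140.9)),((-22,-70,14),(358.5,140.9)),((22,-70,0),(306.1,150.1)),((-22,-70,0),(358.5,151.5))/((22,-78,14),(307.1,140.9)),((-22,-78,14),(358.5,140.9)),((22,-70,14),(306.1,150.1)),((-22,-70,14),(358.5,151.5))/' fit.py; python3 fit.py | tail -4
cat > ov.py <<'E'
from fit import *
d=np.load('fit.npz')
def rect(x0,x1,y0,y1,z): return [(x0,y0,z),(x1,y0,z),(x1,y1,z),(x0,y1,z)]
def draw(tag,p,tilt,polys,box,k,o,E=None):
    im=cv2.imread(f'pics/{tag}.png'); x0,y0,x1,y1=box
    im=cv2.resize(im[y0:y1,x0:x1],None,fx=k,fy=k,interpolation=cv2.INTER_NEAREST)
    M=chan(np.radians(tilt),p[3])
    for i,q in enumerate(polys):
        u=proj('wrist' if E is None else tag[:-1],p[:3]+np.array(q)*1e-3@M.T,load(tag) if E is None else E)
        u=((u+.5-[x0,y0])*k).round().astype(int)
        cv2.polylines(im,[u],True,[(0,0,255),(0,200,0),(255,0,0),(0,200,255)][i%4],1)
    cv2.imwrite(f'pics/{o}.png',im)
CP=[rect(-26,26,-70,20,0),rect(-36,-30,-68,10,8),rect(-22,22,-78,-70,14)]
MP=[rect(-36,36,-77,76,46),rect(-31,31,-72,72,46),rect(-31,29,-70+d['m'][6],70+d['m'][6],40)]
if __name__=='__main__':
    draw('wc2',d['c'],35,CP,(290,125,400,245),5,'o1')
    draw('wc1',d['c'],35,CP,(255,155,365,285),5,'o2')
    draw('scene0',d['c'],35,CP,(160,160,260,250),6,'o3',ext('scene'))
    draw('scene0',d['m'],30,MP,(300,170,390,270),6,'o4',ext('scene'))
    draw('top0',d['c'],35,CP,(400,150,490,240),6,'o5',ext('top'))
E
python3 ov.py; cd pics; python3 -c "
import cv2,numpy as np
a=cv2.imread('o1.png')[:540,:];b=cv2.imread('o5.png');
p=lambda i:cv2.copyMakeBorder(i,0,600-i.shape[0],0,0,0)
cv2.imwrite('oo1.png',cv2.resize(np.hstack([p(cv2.imread('o1.png')),p(b)]),(800,440)))
cv2.imwrite('oo2.png',cv2.resize(np.hstack([p(cv2.imread('o3.png')),p(cv2.imread('o4.png'))]),(800,423)))
"
```

```text
['wc1'] [ 0.5075 -0.2011  0.0956  0.3091] 0.4786064199971591
['wc2'] [ 0.5073 -0.1999  0.0958  0.3245] 0.9348346126225839
['wc1', 'wc2'] [ 0.5079 -0.2007  0.0947  0.3186] 0.8856507191791683
[[0.5, -0.1], [0.2, -0.8], [1.4, 0.7], [0.2, -0.6], [-0.1, 0.3], [-0.6, -0.1], [0.4, -0.5], [-0.5, -0.6], [0.3, -0.0], [-0.2, -0.4], [-0.4, 2.4], [0.1, 3.1], [-0.8, -1.2], [0.4, 1.1], [0.0, -0.9], [-0.3, -0.0]]
```

View pics/oo1.png

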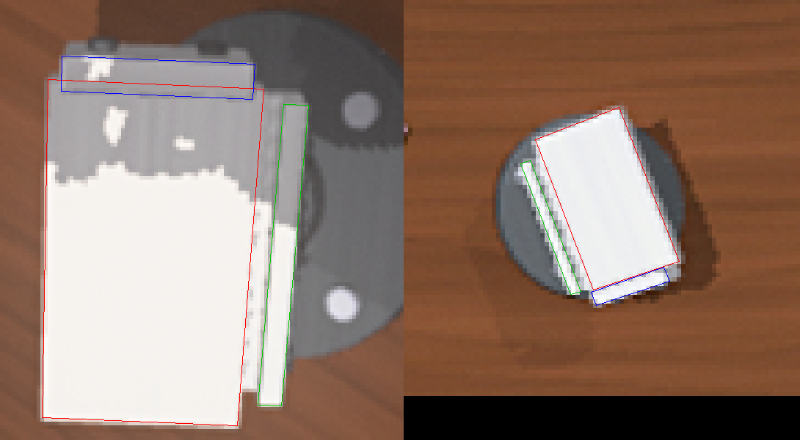

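View pics/oo2.png

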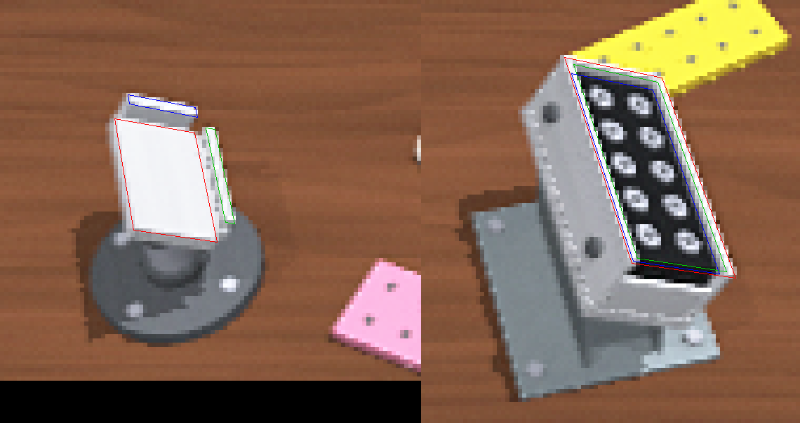

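```bash
cat > st1.py <<'E'
from h import *
np.set_printoptions(precision=3,suppress=True)
d=np.load('fit.npz'); m=d['m']; M=chan(np.radians(30),m[3]); Q=quat(tool(M)); o=m[:3]
W=lambda a: o+M@(np.array(a)*1e-3)
L=lambda : M.T@(r.get_position()-o)*1e3
r.command_gripper(0.0,40)
r.reach(W((-1,-15,70)),Q)
r.line_to(W((-1,-15,54)),0.08); r.pause(.15)
F0=np.mean([r.get_wrist_force() for _ in range(5)],axis=0); print('F0',F0,r.get_grip_width(),L())
z=54; 
while z>42:
    z-=1.0 if z>51 else .5
    r.line_to(W((-1,-15,z)),0.02); r.pause(0.05)
    f=M.T@(r.get_wrist_force()-F0); print(z,L(),f)
    if f[2]>4: break
np.savez('s1.npz',F0=F0,z=z); print(r.get_t())
E
python3 st1.py
```

```text
F0 [-0.211  0.256  0.062] 0.0002577851104673369 [ -1.182 -14.29   55.039]
53.0 [ -1.014 -14.981  53.073] [-0.184  0.105 -0.033]
52.0 [ -0.977 -15.065  51.91 ] [ 0.918  0.312 -0.197]
51.0 [ -0.983 -15.036  50.952] [-0.195  0.761 -0.59 ]
50.5 [ -0.988 -15.016  50.49 ] [-0.412  0.429  0.16 ]
50.0 [ -1.003 -15.033  49.997] [ 0.073  0.243 -0.133]
49.5 [ -0.986 -15.014  49.48 ] [-0.41   0.294 -0.418]
49.0 [ -0.998 -15.044  48.967] [-0.445 -0.071 -0.373]
48.5 [ -1.015 -15.012  48.951] [-0.206 -1.394  4.977]
10.325
```

```bash
cat > st2.py <<'E'
from h import *
np.set_printoptions(precision=3,suppress=True)
d=np.load('fit.npz'); m=d['m']; M=chan(np.radians(30),m[3]); o=m[:3]
W=lambda a: o+M@(np.array(a)*1e-3)
L=lambda : M.T@(r.get_position()-o)*1e3
s=np.load('s1.npz');F0=s['F0'];z=48.4;y=-15
while y<37:
    y+=4; r.line_to(W((-1,y,z)),0.05)
    f=M.T@(np.mean([r.get_wrist_force() for _ in range(3)],axis=0)-F0)
    print(y,round(z,2),L(),f)
    z+=np.clip(.05*(f[2]-6.5),-.25,.3)
    if f[2]>14 or abs(f[1])>10: break
r.line_to(W((-1,y,z+25)),0.12)
im=snap('wd'); sc=camera('scene'); cv2.imwrite('pics/scd.png',sc[:,:,::-1]); print(r.get_t())
sc=cv2.imread('pics/scd.png'); cv2.imwrite('pics/scdz.png',cv2.resize(sc[150:300,280:430],None,fx=4,fy=4))
E
python3 st2.py
```

```text
-11 48.4 [ -1.008 -10.409  48.954] [ 1.333 -0.34   5.938]
-7 48.37 [-0.996 -6.308 48.974] [ 0.815 -0.621  4.988]
-3 48.3 [-1.015 -2.29  48.956] [ 1.299 -1.27   4.931]
1 48.22 [-0.989  1.704 48.955] [ 0.359 -0.618  7.053]
5 48.25 [-1.023  5.731 48.993] [-0.038 -0.945  5.799]
9 48.21 [-1.038  9.737 48.997] [ 0.399 -0.844  6.302]
13 48.2 [-1.016 13.699 48.984] [ 0.984 -0.521  6.936]
17 48.22 [-1.037 17.721 48.97 ] [ 0.662 -0.141  5.503]
21 48.17 [-1.002 21.736 48.991] [ 0.774 -1.17   6.696]
25 48.18 [-1.025 25.71  48.986] [ 0.766 -1.15   6.481]
29 48.18 [-1.034 29.734 48.985] [-0.004 -1.16   6.547]
33 48.18 [-1.014 33.719 48.98 ] [ 0.898 -0.178  5.975]
37 48.16 [-1.013 37.681 48.974] [ 0.965 -1.289  6.83 ]
14.2333
```

View pics/wd.png

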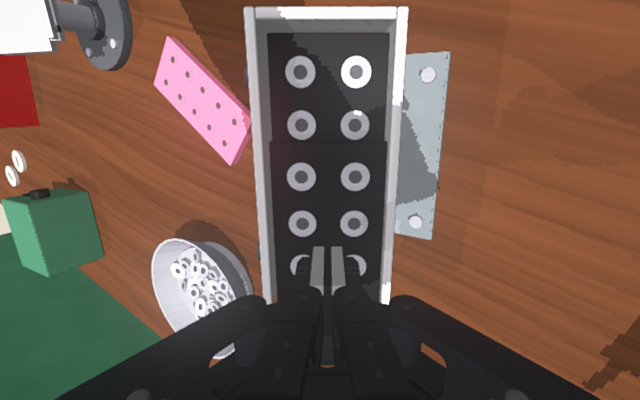

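View pics/scdz.png

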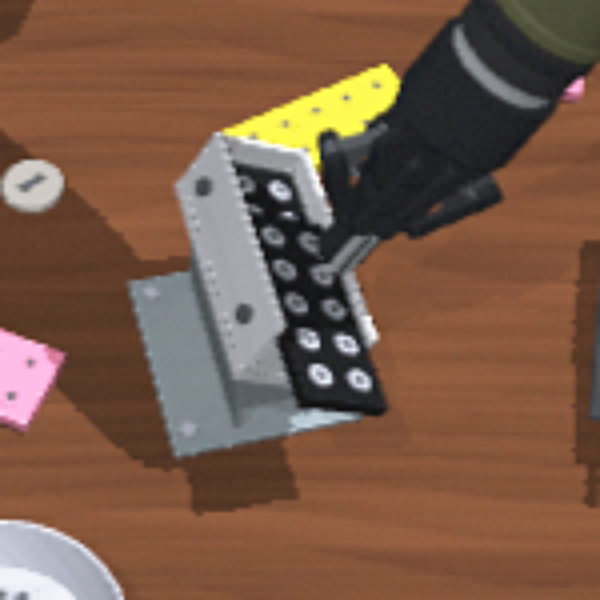

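Run:
```python
from fit import *
m=np.load('fit.npz')['m'];M=chan(np.radians(30),m[3])
E=load('wd')
for uv in [(330,141.5),(301,177),(301,224),(355,177),(355,224)]:
    o_,dd=ray('wrist',uv,E); a=M.T@(o_-m[:3]); b=M.T@dd; t=(.0408-a[2])/b[2]; print((a+b*t)*1e3)
```

```text
[ -2.21724404 -18.53817417  40.8       ]
[12.84398342 -0.17469445 40.8       ]
[13.45168402 26.07750512 40.8       ]
[-15.31036139  -0.2031263   40.8       ]
[-15.99437193  26.04182994  40.8       ]
```

```bash
cat > st3.py <<'E'
from h import *
np.set_printoptions(precision=3,suppress=True)
d=np.load('fit.npz'); m=d['m']; M=chan(np.radians(30),m[3]); Q=quat(tool(M)); o=m[:3]
W=lambda a: o+M@(np.array(a)*1e-3)
L=lambda : M.T@(r.get_position()-o)*1e3
r.command_gripper(0.085,40)
r.line_to(W((-1.2,102,73)),0.15)
r.line_to(W((-1.2,102,40)),0.1);r.pause(.1)
F0=r.get_wrist_force();r.line_to(W((-1.2,102,21)),0.06); r.pause(.1)
print(L(),M.T@(r.get_wrist_force()-F0))
snap('wg0')
r.command_gripper(0.05,40); r.pause(.1)
print(r.get_grip_width(),M.T@(r.get_wrist_force()-F0),r.get_t())
sc=camera('scene'); cv2.imwrite('pics/scg.png',cv2.resize(sc[150:300,280:430],None,fx=4,fy=4)[:,:,::-1])
snap('wg1')
E
python3 st3.py
```

```text
[ -1.132 102.075  20.975] [ 0.411 -0.9   -0.691]
0.059618303015429905 [-0.195 -0.663  1.386] 17.45
```

View pics/wg1.png

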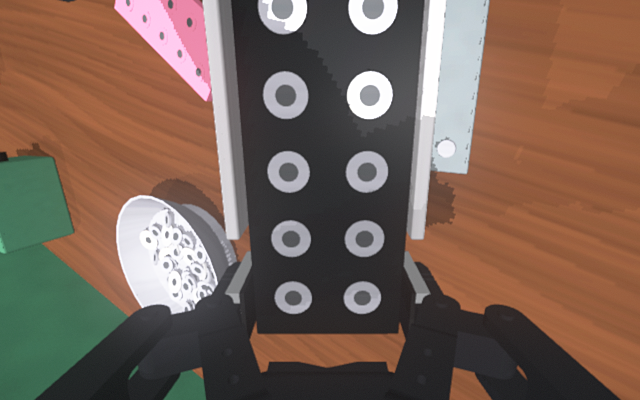

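View pics/scg.png

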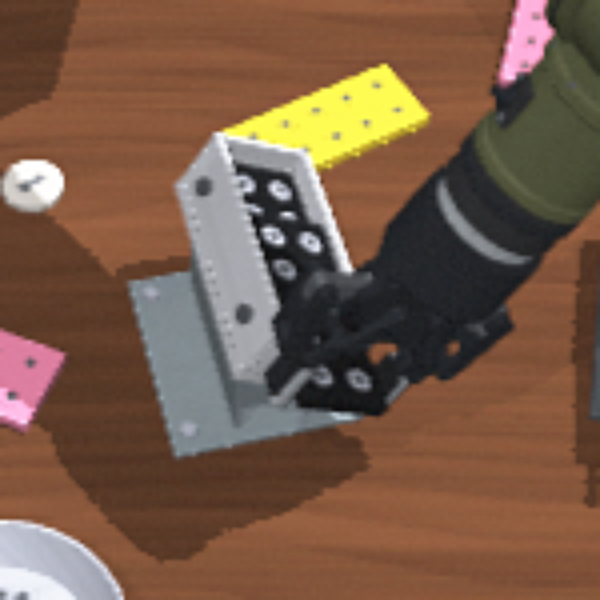

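```bash
cat > st4.py <<'E'
from h import *
np.set_printoptions(precision=3,suppress=True)
d=np.load('fit.npz'); m=d['m']; M=chan(np.radians(30),m[3]); o=m[:3]
c=d['c']; N=chan(np.radians(35),c[3]); ob=c[:3]
W=lambda a: o+M@(np.array(a)*1e-3)
B=lambda a: ob+N@(np.array(a)*1e-3)
r.line_to(W((-1.2,102,32)),0.06); r.line_to(W((-1.2,102,60)),0.12)
print(r.get_grip_width()); snap('wl')
p=r.get_position(); r.line_to(p+np.array([-.02,-.02,.07]),0.2)
r.reach(B((5,60,50)),quat(tool(N))); r.pause(.2)
print(r.get_grip_width(),r.get_t(), N.T@(r.get_position()-ob))
snap('wp'); sc=camera('scene'); cv2.imwrite('pics/scp.png',sc[:,:,::-1])
E
python3 st4.py
```

```text
0.05899841550963578
0.059408888935749284 20.7917 [0.005 0.061 0.05 ]
```

View pics/wp.png

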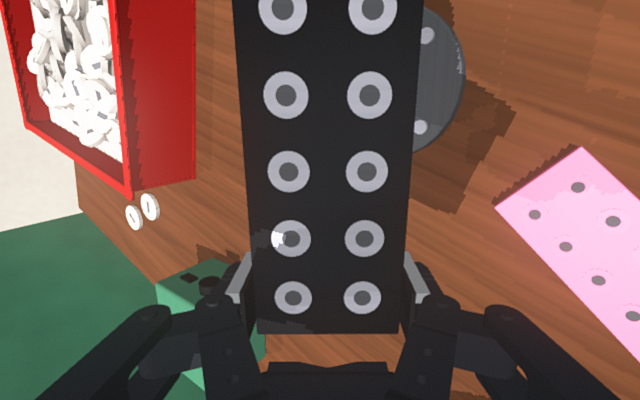

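View pics/scp.png

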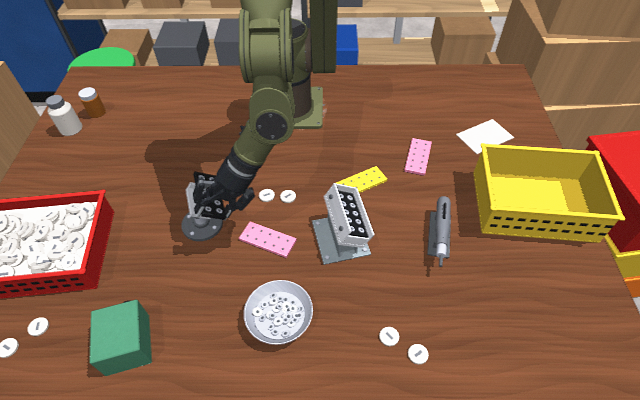

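View pics/wl.png

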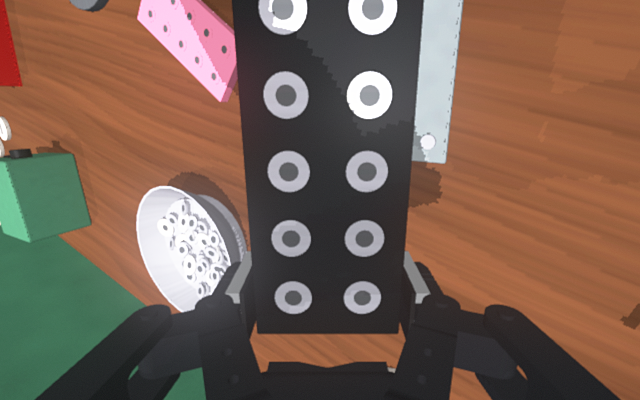

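Run:
```python
from h import *
np.set_printoptions(precision=4,suppress=True)
f,cx,cy=K('wrist')
uv=np.array([(286,95),(370,95),(288.5,171.5),(367,171.5),(291,239),(364,239.3),(293,298),(362,298)],float)
P=np.array([((1-2*i)*.01406,j*.02619,.005) for j in (-1,0,1,2) for i in (0,1)])
ok,rv,tv=cv2.solvePnP(P,uv,np.array([[f,0,cx],[0,f,cy],[0,0,1.]]),None)
Rm=cv2.Rodrigues(rv)[0]; D=np.diag([1,-1,-1.])
H=camera_info('wrist')['hand_eye']
Rt=H[:3,:3]@D@Rm; t=H[:3,:3]@D@tv.ravel()+H[:3,3]
print(Rt,t, (cv2.projectPoints(P,rv,tv,np.array([[f,0,cx],[0,f,cy],[0,0,1.]]),None)[0][:,0]-uv).round(1).tolist())
```

```text
[[ 0.0016 -1.     -0.0001]
 [-1.     -0.0016  0.0013]
 [-0.0013  0.0001 -1.    ]] [ 0.0506  0.     -0.0149] [[-0.1, -0.1], [-0.0, 0.1], [0.1, 0.2], [-0.0, 0.3], [-0.1, -0.2], [0.3, -0.4], [-0.1, 0.0], [0.0, 0.1]]
```

```bash
cat > st5.py <<'E'
from h import *
np.set_printoptions(precision=3,suppress=True)
d=np.load('fit.npz'); c=d['c']; N=chan(np.radians(35),c[3]); ob=c[:3]
B=lambda a: ob+N@(np.array(a)*1e-3)
L=lambda : N.T@(r.get_position()-ob)*1e3
r.line_to(B((5,58,15)),0.12); r.line_to(B((5,58,-3)),0.06); r.pause(.2)
F0=np.mean([r.get_wrist_force() for _ in range(6)],axis=0)
def F(n=4): return N.T@(np.mean([r.get_wrist_force() for _ in range(n)],axis=0)-F0)
p=np.array([5,58,-3.]); print('F0',F0,F())
while p[2]>-15:
    p[2]-=.5; r.line_to(B(p),0.02); r.pause(.04); f=F()
    if f[2]>2.0: break
print('z',p,L(),f,r.get_t())
def slide(ax,lim,thr):
    fb=F(); 
    while p[ax]>lim:
        p[ax]-=1.; r.line_to(B(p),0.025); r.pause(.03); f=F()
        if f[2]>4: p[2]+=.15
        if f[2]<1: p[2]-=.1
        if f[ax]-fb[ax]>thr: break
    print('xyz'[ax],p,L(),f,fb,r.get_t())
slide(0,-6,3.0)
slide(1,42,3.0)
np.savez('s5.npz',p=p,F0=F0)
snap('wh'); sc=camera('scene'); cv2.imwrite('pics/sch.png',cv2.resize(sc[150:280,140:290],None,fx=5,fy=5)[:,:,::-1]); print(r.get_t())
E
python3 st5.py
```

```text
F0 [ 0.001  0.48  -1.144] [-0.  0. -0.]
z [ 5.  58.  -9.5] [ 5.037 58.092 -9.286] [0.451 0.375 3.983] 25.975
x [-1.  58.  -9.2] [-0.3   57.975 -9.202] [ 5.274 -0.371  2.66 ] [0.451 0.375 3.983] 27.675
y [-1.  52.  -9.3] [-0.321 52.496 -9.056] [6.924 3.13  2.509] [ 5.274 -0.371  2.66 ] 29.375
29.675
```

View pics/sch.png

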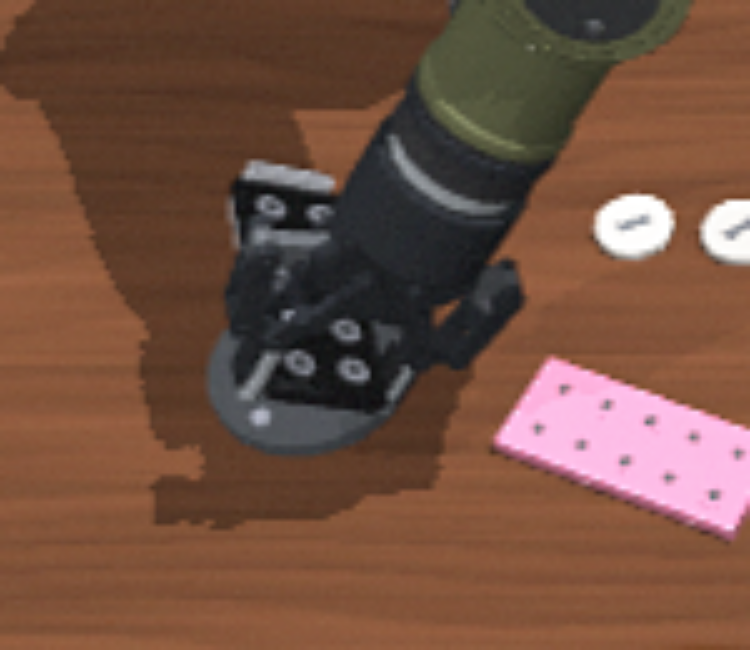

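View pics/wh.png

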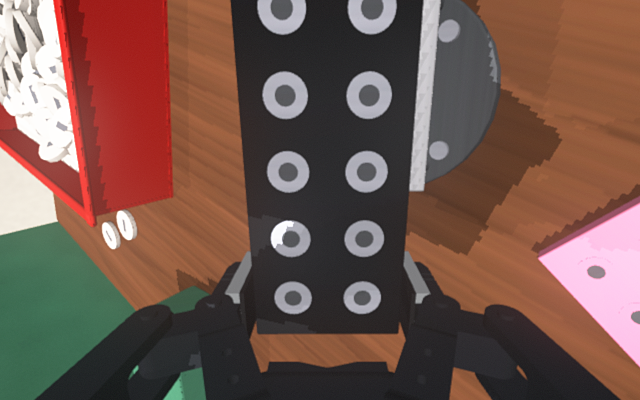

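```bash
cat > st6.py <<'E'
from h import *
np.set_printoptions(precision=3,suppress=True)
d=np.load('fit.npz'); c=d['c']; N=chan(np.radians(35),c[3]); ob=c[:3]
B=lambda a: ob+N@(np.array(a)*1e-3)
L=lambda : N.T@(r.get_position()-ob)*1e3
s=np.load('s5.npz'); p=s['p'];F0=s['F0']
def F(n=4): return N.T@(np.mean([r.get_wrist_force() for _ in range(n)],axis=0)-F0)
p[0]=-.5; r.line_to(B(p),.02); r.pause(.1); print(p,L(),F())
for i in range(8):
    p[1]-=.4; r.line_to(B(p),.02); r.pause(.1); f=F(); print(p,L(),f)
    if f[1]>6: break
np.savez('s5.npz',p=p,F0=F0); print(r.get_t())
E
python3 st6.py
```

```text
[-0.5 52.  -9.3] [-0.312 52.432 -9.096] [6.443 1.793 3.395]
[-0.5 51.6 -9.3] [-0.324 51.95  -9.112] [6.241 2.123 3.596]
[-0.5 51.2 -9.3] [-0.319 51.509 -9.143] [6.254 1.761 3.579]
[-0.5 50.8 -9.3] [-0.32  51.114 -9.123] [5.64  3.034 4.099]
[-0.5 50.4 -9.3] [-0.318 50.715 -9.135] [6.445 2.068 2.729]
[-0.5 50.  -9.3] [-0.306 50.469 -9.124] [6.633 3.272 3.345]
[-0.5 49.6 -9.3] [-0.317 50.504 -9.115] [7.04  3.929 2.4  ]
[-0.5 49.2 -9.3] [-0.297 50.495 -9.086] [5.636 5.184 1.854]
[-0.5 48.8 -9.3] [-0.289 50.501 -9.047] [6.074 6.405 0.262]
32.825
```

```bash
cat > st7.py <<'E'
from h import *
np.set_printoptions(precision=3,suppress=True)
d=np.load('fit.npz'); c=d['c']; N=chan(np.radians(35),c[3]); ob=c[:3]
B=lambda a: ob+N@(np.array(a)*1e-3)
L=lambda : N.T@(r.get_position()-ob)*1e3
s=np.load('s5.npz'); p=s['p'];F0=s['F0']
def F(n=4): return N.T@(np.mean([r.get_wrist_force() for _ in range(n)],axis=0)-F0)
p[0]=-.3;p[1]=49.6; r.line_to(B(p),.02); r.pause(.1); print(p,L(),F())
r.command_gripper(.085); r.pause(.2); print(r.get_grip_width(),L(),F())
q=np.array([0,51.,-9]); r.line_to(B((0,51,25)),.06); 
r.line_to(B((0,-10,115)),.2)
snap('wf'); 
for n in('scene','top'): cv2.imwrite(f'pics/{n}f.png',camera(n)[:,:,::-1])
print(r.get_t())
E
python3 st7.py
cat > ov2.py <<'E'
from ov import *
CP.append(rect(-30,30,-70,70,10)); CP.append(rect(-30,30,-70,70,0))
draw('wf',d['c'],35,CP,(220,60,440,320),3,'of')
E
python3 ov2.py
```

```text
[-0.3 49.6 -9.3] [-0.315 50.48  -9.128] [5.917 4.579 2.026]
0.08530264358365124 [-0.521 49.28  -9.44 ] [ 2.152 -0.561  0.538]
35.525
```

View pics/wf.png

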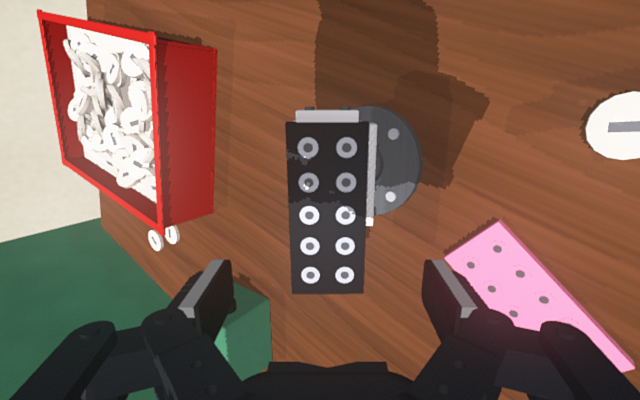

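View pics/of.png

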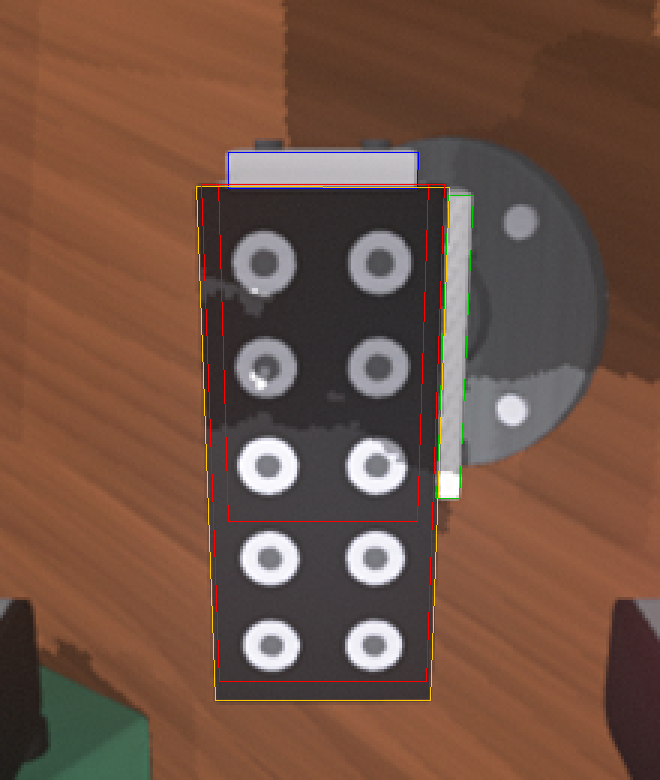

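View pics/scenef.png

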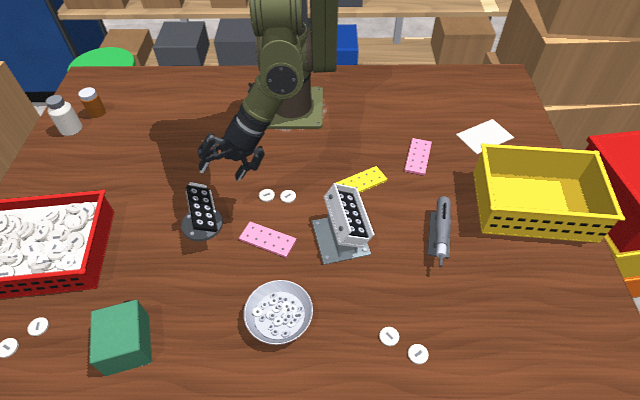

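Run:
```python
import cv2,numpy as np
a=cv2.imread('pics/wf.png'); cv2.imwrite('pics/wfz.png',cv2.resize(a[100:235,280:385],None,fx=7,fy=7,interpolation=cv2.INTER_NEAREST)[:600])
from h import *
f,cx,cy=K('wrist');Km=np.array([[f,0,cx],[0,f,cy],[0,0,1.]])
g=cv2.cvtColor(a,cv2.COLOR_BGR2GRAY)
uv=np.array([(308,147.3),(346.3,147.3),(308.3,182.2),(346,182.2),(309,215),(345.2,215),(309.7,245.5),(344.8,245.5),(310.3,275),(344.3,275)])
P=np.array([((1-2*i)*.01406,j*.02619,.005) for j in range(-2,3) for i in (0,1)])
ok,rv,tv=cv2.solvePnP(P,uv,Km,None)
D=np.diag([1,-1,-1.]);d=np.load('pics/wf.npz');E=ext('wrist',d['p'],d['q'])
Rw=E[:3,:3]@D@cv2.Rodrigues(rv)[0]; t=E[:3,:3]@D@tv.ravel()+E[:3,3]
c=np.load('fit.npz')['c'];N=chan(np.radians(35),c[3])
print((N.T@Rw).round(3),N.T@(t-c[:3])*1e3)
```

```text
[[ 1.    -0.002  0.002]
 [ 0.002  1.    -0.006]
 [-0.002  0.006  1.   ]] [-0.13236324  0.69379547  4.47374033]
```

View pics/wfz.png

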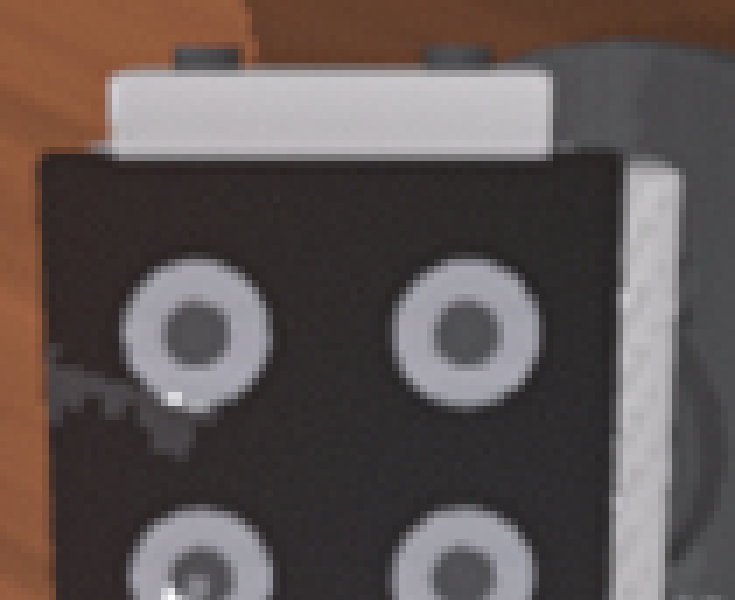

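```bash
cat > st8.py <<'E'
from h import *
np.set_printoptions(precision=3,suppress=True)
d=np.load('fit.npz'); c=d['c']; N=chan(np.radians(35),c[3]); ob=c[:3]
B=lambda a: ob+N@(np.array(a)*1e-3)
L=lambda : N.T@(r.get_position()-ob)*1e3
r.command_gripper(0.0,40)
r.line_to(B((-5,95,60)),.25); r.line_to(B((-5,92,10)),.12); r.pause(.15)
F0=np.mean([r.get_wrist_force() for _ in range(6)],axis=0)
def F(n=4): return N.T@(np.mean([r.get_wrist_force() for _ in range(n)],axis=0)-F0)
y=92.
while y>76:
    y-=1 if y>84 else .5; r.line_to(B((-5,y,10)),.03); r.pause(.03); f=F()
    if y<85 or f[1]>1: print(y,L(),f)
    if f[1]>4: break
r.line_to(B((-5,92,10)),.1); r.line_to(B((-5,92,70)),.2); r.line_to(B((0,-10,118)),.25); 
snap('wz'); 
for n in('scene','top'): cv2.imwrite(f'pics/{n}z.png',camera(n)[:,:,::-1])
print(r.get_t())
E
python3 st8.py
```

```text
84.0 [-5.015 83.967 10.015] [ 0.904 -0.13   0.635]
83.5 [-4.971 83.488  9.999] [-0.537  0.16  -0.162]
83.0 [-5.007 82.957  9.992] [-0.926 -1.334  0.416]
82.5 [-5.004 82.457  9.994] [0.089 0.11  0.135]
82.0 [-4.993 81.951 10.014] [-0.789 -1.436  0.583]
81.5 [-5.    81.465  9.998] [-0.311 -0.605 -0.514]
81.0 [-5.003 80.98  10.022] [-0.169 -0.833  1.502]
80.5 [-5.011 80.457  9.995] [ 0.004 -0.498  0.204]
80.0 [-4.944 80.13  10.055] [-0.635 -0.291 -0.362]
79.5 [-4.881 80.123 10.132] [0.626 1.178 0.629]
79.0 [-4.792 80.057 10.279] [-0.82   4.533  0.288]
44.4167
```

View pics/wz.png

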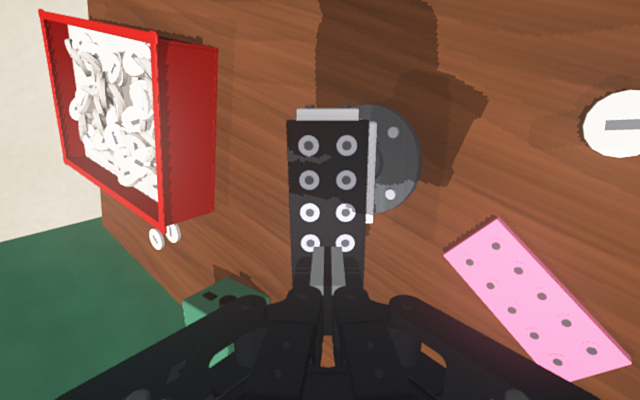

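View pics/topz.png

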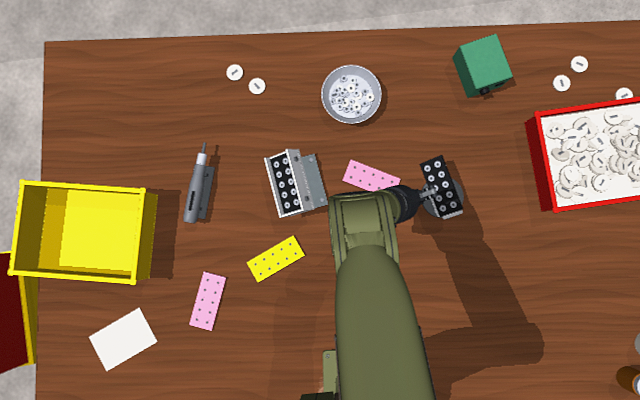

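The push met firm resistance with no further travel, so the plate is home. The gripper is clear of it and the other items have not moved. I'm handing in now.

```bash
python3 -c "
from h import *
r.job_done(); print(r.get_t())"
```

```text
the job is handed in; nothing more can be done
the job is handed in; nothing more can be done
```

The top plate is lying on the cradle bed against both the lower ledge and the end stop, released, and the job was handed in at about 44.4 s of the 58 s.

- **Drawing it out:** I pressed the top plate with closed fingertips at about 5–7 N and slid it about 52 mm out over the lip. I then gripped it across its width and lifted it clear. The other plates stayed in the magazine as far as the pictures show: the next one is in place, and the two lowest can't be seen directly.
- **Placing it:** I set the plate down under force control and slid it to the ledge, then to the end stop, and let go. The first end-stop reading was a false one caused by friction. A second push travelled another 2 mm to real contact, at about 6 N.
- **Last checks:** A final fingertip push of about 4.5 N on the free end met solid resistance, with under 0.1 mm of movement. Before that push, the camera put the plate within about 0.7 mm and 0.4° of home, flat on the bed, which is inside the 2 mm calibration limit.
- **Surroundings:** In the last top view the bowl, screwdriver, discs and look-alike plates look where they started, except two discs hidden behind the arm; the scene picture taken after release showed those in place. The gripper was clear of everything at hand-in.

The contact heights came out about 0.8 mm above my camera fit on both fixtures. That is within calibration, and the force contact corrected for it.

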